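Release the slide carrier's locking ring and push the carrier home

TASK

The slide carrier of the scanner stage is locked by the big knurled ring. Roll a fingertip along the ring's rim to turn it anticlockwise (seen from above) two full turns and no further, leaving the carrier where it is meanwhile; then push the carrier by the back of its upright tab fully home against the stop in the scanner's mouth. Do not lift the carrier, leave the ring at two turns, and do not disturb the other things on the bench.

Things in the scene. Friction and masses are not known exactly. Their poses are not given: they have to be found in the camera images.
- scan_stage: Fixed grey base plate, 160 mm (its x) by 400 mm (its y, -180 to +220), 20 mm thick; origin at table level below the ring's axis, z up. Two rails along y (inner faces at x = +-33 mm, tops at z = 30 mm) guide the carrier, which is pushed along +y. A steel bridge (x +-67 mm, y +-16 mm, top at z = 40 mm) crosses under the ring.
- stop (a point): Middle of the stop's face, inside the mouth of the white scanner housing at the stage's +y end; at y = +115 mm, z = 28 mm in the stage's frame. The housing is 160 mm wide, stands from y = +100 to +220 mm and is 94 mm high; its mouth faces -y. The carrier's front edge rests on this face when home.
- ring_center (a point): Centre of the knurled aluminium locking ring, on its vertical axis, half-way up. 92 mm in diameter over 30 upright ribs (2.5 mm proud), 18 mm high; when tight its underside is 42 mm and its top 60 mm above the table. It rises 4 mm a turn as it loosens, drawing a pin out of a hole in the carrier (clear after 1.5 turns). It stays where left; about 2 N along the rim turns it.
- ring_mark (a point): Short black line on the top of the ring, 36.5 mm from the axis; goes round with the ring. With the joint at 0 it points along the stage's +x, to a small white mark on the bridge.
- lock_ring (a joint): Turning of the ring in rad, growing anticlockwise from above; 0 is fully tight, a start lies between 0 and 0.3, two turns are 12.57 more. It keeps counting past one turn.
- carrier_mid (a point): Middle of the loose aluminium slide carrier plate, 62 mm (x) by 180 mm (y) by 6 mm, lying on the base between the rails, 2 mm play each side; 23 mm above the table. Mass about 0.25 kg. Axes as the stage's. It starts near y = -45 mm in the stage's frame (about 2 mm play while locked); fully home it is at y = +25 mm, a way of 70 mm.
- carrier_tab (a point): Middle of the back (-y) face of the carrier's upright tab; the tab is a plate 62 mm wide, 8 mm thick, its top 62 mm above the table; this point is 44 mm above the table. Push here along the stage's +y. When home it is 19 mm short of the rim of the ring.
- cup: Clear plastic cup, 60 mm across, 60 mm high, behind the stage; bystander.
- oil_bottle: Small amber bottle, 32 mm across, 65 mm high, behind the stage; bystander.
- petri_dish: Closed clear dish, 90 mm across, 15 mm high, behind the stage; bystander.
- slide_box: Blue and white slide box, 102 by 87 by 34 mm, at the right of the stage; bystander.
- tube_rack: Grey rack with capped tubes, 150 by 70 by 84 mm, at the left of the stage; bystander.
- marker: Black marker pen, 130 mm long, 12 mm thick, lying in front of the stage; bystander.
Mind the look-alikes: they are no part of the job. Of the things that look like the part that bears carrier_mid, the middle-sized one is meant.

How it is judged:
On the way, in this order (a step that is already met when the one before it is completed fails the run):
1. the ring has been turned two turns, within a sixth of a turn, with the carrier still at its start (value of joint lock_ring between 11.6 and 14 rad and y of carrier_mid in the frame of scan_stage below -0.033 m), for 0.3 s.
2. the carrier is home against the stop (y of carrier_mid in the frame of scan_stage above 0.022 m), for 0.2 s.
At the end, for the whole second after the job is handed in: The ring stands two turns (12.57 rad) from tight, between 11.6 and 14.0 rad; the carrier lies flat in its rails at rest within 3 mm of the stop (value of joint lock_ring between 11.6 and 14 rad and y of carrier_mid in the frame of scan_stage between 0.022 and 0.029 m and z of carrier_mid in the frame of scan_stage below 0.026 m and angle between carrier_mid's own z axis and vertical below 0.04 rad and linear speed of carrier below 0.01 m/s); the robot touches nothing.
It fails at once if the ring is turned more than two and a quarter turns (value of joint lock_ring above 14.3 rad).
It fails at once if the carrier is lifted or tipped (z of carrier_mid in the frame of scan_stage above 0.031 m or angle between carrier_mid's own z axis and vertical above 0.12 rad).
It fails at once if a bystander is moved by more than 20 mm, lifted or knocked over (distance of any of cup, oil_bottle, petri_dish, slide_box, tube_rack, marker from where it was at the start of the episode above 0.02 m or angle between any of cup, oil_bottle, petri_dish, slide_box, tube_rack's own z axis and vertical above 0.5 rad).
It also fails if it takes over 72 s, if anything falls off the work surface, if the arm or the gripper's body presses on something with over 40 N, if the wrist force passes 120 N, or if a joint passes its speed limit or range.

ROBOT

A 6-joint arm with a two-finger parallel gripper is mounted at the origin on the work surface. World frame = base frame: x ahead of the robot, y to its left, z up, the work surface at z = 0. Lengths are in m, angles in rad, forces in N, time in s.
With the tool pointing down it reaches from about 0.4 to 0.825 m from the base axis. Payload 7 kg.
Tool frame: the origin (TCP) lies on the centre line of the jaws, within the pads' length; the fingertips stand bot.tcp_to_tips ahead of it and the grasp point (between the pads) is the TCP (bot.tcp_to_tips is the distance from the TCP to the fingertips, in m); z points along the fingers, y is the line along which they close (so a half turn about z gives the same grasp; the last joint's range is limited). The gripper opens to 85 mm and grips with 20 to 120 N. Pads are 22 mm wide; open, the fingers measure 114 mm over their backs; the gripper's body (76 mm by 85 mm) begins 54 mm behind the grasp point. The pads swing forward as they close: fully open they stand 13 mm farther back than shut.
Start: joints at [1.478, 0.359, 0.012, 0, -1.224, -0.288], TCP at [0.251, 0.627, 0.25] pointing down, gripper open.
Joint ranges: [-3.07, 3.07], [-1.43, 2.12], [-1.02, 1.25], [-3.03, 1.67], [-3.05, -0], [-3.03, 3.03]. Speed limits (rad/s): [2.39, 2.39, 3.01, 3.14, 3.14, 3.14].

INTERFACE

Orientations are given as a rotation vector (axis times angle).
In Python, from cell import bot gives the robot as it stands.
- The arm moves only by the tool servo_tool, never from a script. Its argument "moves" is a list of rows, each an object of numbers: "dx", "dy", "dz": the shift along the tool's x, y, z in mm; "roll": the turn about the tool's z in degrees. In form: [{"dx": .., "dy": .., "dz": .., "roll": ..}, ...]. A call has 1 to 10 rows; each row shifts and turns the commanded pose from where the row before left it, along the tool's axes as they then stand; what a row does not reach is not made up. A row lasts 1/8 s, in which the tool goes at most 62.5 mm and 10.7 degrees, less where a joint would pass 70% of its speed; a pose out of reach is approached as far as the arm can. A call with a gripper value outside its range is refused whole. "claw" is the finger opening in mm, from 0 to 85.4, set as the call begins (left out, the last holds). The fingers move at their own pace and stop on an object; "force" is the grip in N (left out, the last holds). Time passes only in rows, so rows that do not move let the fingers close. It gives the time, the measured TCP pose, the force, the opening and the grip force at its end, in the units of the state.
- bot.sense(): the state, without advancing time (a new reading comes with each control period).
- bot.get_image(name): name is "scene" or "top" or "wrist"; returns a dict with "image" (400x640x3 uint8, red, green, blue), "fovy" (degrees; the focal length in pixels is half the picture's height over the tangent of half this angle, whatever the lens; pixels are square), "cx", "cy" (the principal point, pixels), "rvec" (rotation vector, rad) and "tvec" (3), from world to camera coordinates, as OpenCV has them. Camera axes: x right, y down, z forward; pixel columns grow to the right and rows downward; lengths in m; the calibration is good to about 2 mm. A picture is of the moment at which its call begins. There is no depth.
- bot.hand_in(): hands the job in; it is judged then, once.
The state is a dict: "t": time; "joint_positions": joint angles; "dq": joint speeds; "tau": joint torques, N m; "eef_pos": TCP position; "tcp_rot": TCP orientation; "ft_force": force on the tool from outside, world axes, zero at the start; "torque": the same for the moment, N m; "gripper_width": finger opening in m; "finger_force": force on a finger pad.
Only numpy, scipy, OpenCV 4.12 (cv2) and the standard library are available. Lean on these libraries where they do the work, as an engineer would, in place of code of your own. Each camera call takes 0.05 s, during which the arm holds its last target. There are 200 camera calls.

## Working session

There is one attempt and no reset: what is moved stays moved. The work goes in short steps, Python scripts to look and compute and a tool call to move; the robot and the scene stay as the last step left them, time stands still between calls to the robot, and variables do not carry over. Pictures are saved under pics/ and viewed, at most 10 in all, crops included, and the job is handed in when it is done.

Besides the shell and the picture viewer there is one more tool, called after "Emit:" in YAML: its name, and indented under it one key for each argument. servo_tool: Moves the arm, as the interface text tells. Its arguments: {"type":"object","properties":{"moves":{"type":"array"},"claw":{"type":"number"},"force":{"type":"number"}},"required":["moves"]}

```bash
mkdir -p pics
cat > h.py <<'E'
import numpy as np, cv2
from cell import bot
def cam(n):
    d=bot.get_image(n); f=d["image"].shape[0]/2/np.tan(np.radians(d["fovy"])/2)
    K=np.array([[f,0,d["cx"]],[0,f,d["cy"]],[0,0,1.]]); return d["image"][:,:,::-1].copy(),K,cv2.Rodrigues(np.array(d["rvec"],float))[0],np.array(d["tvec"],float).ravel()
def ray(c,p):
    _,K,R,t=c; v=R.T@np.linalg.solve(K,[p[0],p[1],1]); return -R.T@t,v
def atz(c,p,z):
    o,v=ray(c,p); return o+v*(z-o[2])/v[2]
def tri(ps):
    A=0;b=0
    for c,p in ps:
        o,v=ray(c,p); v=v/np.linalg.norm(v); M=np.eye(3)-np.outer(v,v); A=A+M; b=b+M@o
    return np.linalg.solve(A,b)
def proj(c,P):
    _,K,R,t=c; q=K@(R@np.array(P)+t); return q[:2]/q[2]
E
python3 - <<'E'
from h import *
import pickle
cs={n:cam(n) for n in("scene","top","wrist")}
pickle.dump(cs,open("c0.pkl","wb"))
for n,c in cs.items(): print(n,-c[2].T@c[3],c[1][0,0]); 
for n in ("scene","top"): cv2.imwrite(f"pics/{n}0.png",cs[n][0])
print(bot.sense(),bot.tcp_to_tips)
E
```

```text
scene [1.36932919 0.05305667 1.04562138] 456.7502947347299
top [0.2759491  0.04761257 1.25696234] 463.1016961584262
wrist [0.3205057  0.59748546 0.37435862] 341.6830168357494
{'t': 0.15, 'joint_positions': array([ 1.47811962e+00,  3.59229695e-01,  1.12723851e-02, -2.73107040e-04,
       -1.22411530e+00, -2.88111423e-01]), 'dq': array([-0.00018195, -0.00315091,  0.00495574,  0.0006132 ,  0.00037196,
        0.00080626]), 'tau': array([ 1.81268970e-04, -5.83875561e+01,  2.93648601e+01,  6.94047064e+00,
       -4.28308704e-03, -1.90858486e-06]), 'eef_pos': array([0.25074764, 0.62632397, 0.24957215]), 'tcp_rot': array([ 3.08352377e+00, -5.94431583e-01, -2.05780122e-04]), 'ft_force': array([ 0.11377307, -0.6174192 ,  0.85881566]), 'torque': array([ 0.03902076,  0.08312783, -0.00864897]), 'finger_force': 0.0, 'gripper_width': 0.0852718792066461} 0.019
```

View pics/scene0.png

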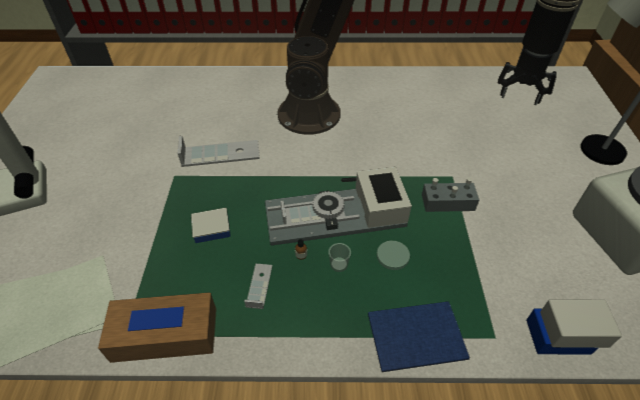

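View pics/top0.png

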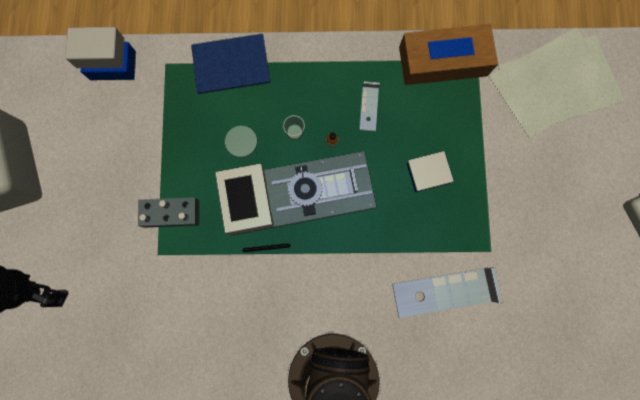

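The carriers are at top-view pixels (370,105) small, (340,184) between the stage rails and (446,292) large. The middle-sized one, in the rails under the ring, is the one meant. I'll confirm it in an enlarged crop.

Run:
```python
import pickle,cv2,numpy as np
cs=pickle.load(open("c0.pkl","rb"))
a=cs["top"][0][140:250,210:385]; a=cv2.resize(a,None,fx=4.5,fy=4.5,interpolation=cv2.INTER_CUBIC)
cv2.imwrite("pics/topc.png",a)
b=cs["scene"][0][160:250,255:425]; b=cv2.resize(b,None,fx=4.5,fy=4.5,interpolation=cv2.INTER_CUBIC)
cv2.imwrite("pics/scc.png",b)
```

```text
(no output)
```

View pics/topc.png

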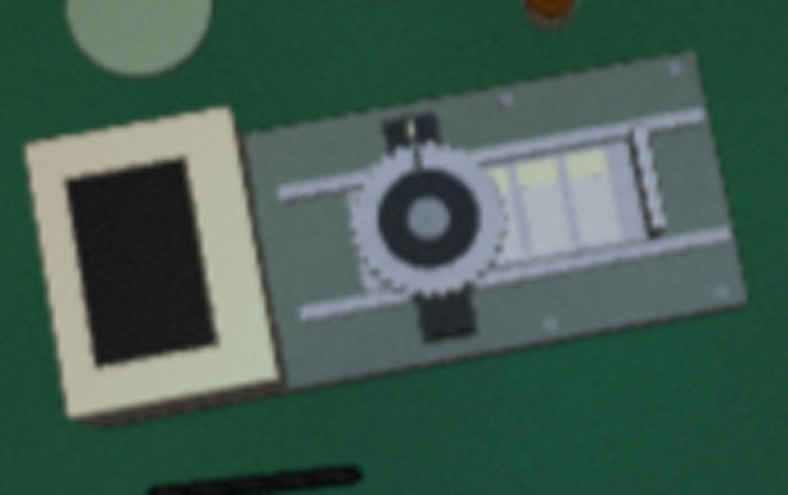

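View pics/scc.png

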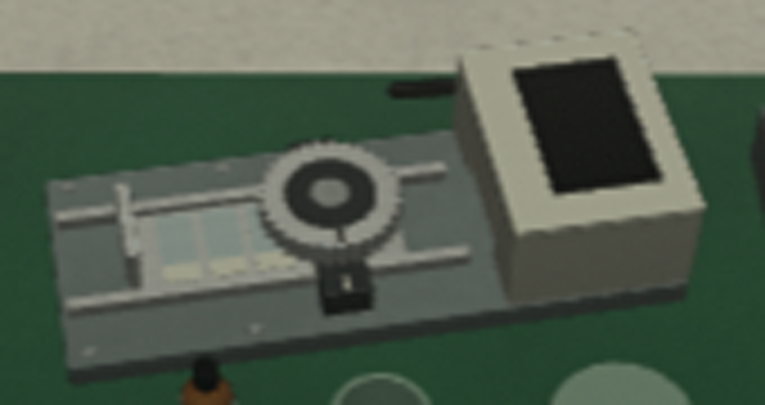

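```bash
cat > fit.py <<'E'
from h import *
import pickle
from scipy.optimize import least_squares
cs=pickle.load(open("c0.pkl","rb"))
T=lambda u,v:(210+(u+.5)/4.5-.5,140+(v+.5)/4.5-.5)
S=lambda u,v:(255+(u+.5)/4.5-.5,160+(v+.5)/4.5-.5)
obs=[((80,220,94),T(25,147),S(704,207)),((80,100,94),T(230,108),S(520,235)),((-80,100,94),T(280,378),S(462,57)),((-80,220,94),T(68,418),S(632,32)),
((80,-180,20),T(692,52),S(68,368)),((-80,-180,20),T(746,303),S(48,182)),((0,0,60),T(428,218),S(329,192)),((36,0,60),T(418,160),S(341,234)),((-36+5,-91.5,62),T(658,233),S(122,188)),((31,-91.5,62),T(634,130),S(134,232))]
def W(p,q):
    c,s=np.cos(p[2]),np.sin(p[2]); x,y,z=np.array(q)/1000; return np.array([p[0]+c*x-s*y,p[1]+s*x+c*y,z])
for q,t,s in obs: print(q,np.round(1000*tri([(cs["top"],t),(cs["scene"],s)]),1))
f=lambda p:np.concatenate([np.r_[proj(cs["top"],W(p,q))-t,proj(cs["scene"],W(p,q))-s] for q,t,s in obs[:7]])
r=least_squares(f,[.5,.1,.15]); print(r.x,np.round(r.fun.reshape(-1,4),1))
pickle.dump(r.x,open("p.pkl","wb"))
Wi=lambda P:np.array([[np.cos(r.x[2]),np.sin(r.x[2])],[-np.sin(r.x[2]),np.cos(r.x[2])]])@(P[:2]-r.x[:2])*1000
for q,t,s in obs[7:]: print(q,Wi(tri([(cs["top"],t),(cs["scene"],s)])))
print("bystanders", [np.round(atz(cs["top"],T(*u),z)*1000) for u,z in [((150,490),.01),((360,473),.01),((140,75),.015),((550,10),.06)]])
E
python3 fit.py
```

```text
(80, 220, 94) [530.  300.4  85.8]
(80, 100, 94) [551.9 184.   84. ]
(-80, 100, 94) [395.4 155.6  82.3]
(-80, 220, 94) [373.8 272.6  85.1]
(80, -180, 20) [600.6 -93.4  11.4]
(-80, -180, 20) [ 444.7 -120.5   11.3]
(0, 0, 60) [491.3  69.2  54.7]
(36, 0, 60) [526.2  75.7  54. ]
(-31, -91.5, 62) [482.  -65.6  47.4]
(31, -91.5, 62) [539.1 -52.   70.3]
[0.49247969 0.0698096  0.17778537] [[-0.8 -1.6  0.5 -1.3]
 [-0.4 -1.5 -0.8 -1.9]
 [-0.7 -0.7 -1.  -2.6]
 [-0.5 -0.7  0.3 -1.9]
 [ 0.4 -1.7 -0.1 -1.1]
 [ 0.6 -0.8 -0.8 -1.7]
 [-0.2 -0.8  0.3 -0.9]]
(36, 0, 60) [34.188383   -0.12734465]
(-31, -91.5, 62) [ -34.27437765 -131.37558666]
(31, -91.5, 62) [  24.29300743 -128.17203875]
bystanders [array([337., 237.,  10.]), array([345., 112.,  10.]), array([590., 246.,  15.]), array([615.,  -4.,  60.])]
```

The crops confirm the carrier in the rails, the ring with its mark beside the white bridge mark, and the scanner mouth on the left (+y). The stage fit gives x≈0.492, y≈0.070, yaw≈10.2°. Next I'll close the gripper and bring the wrist camera over the ring to refine this.

Emit:
servo_tool:
  moves:
    - {"dx":36,"dy":43}
    - {"dx":36,"dy":43}
    - {"dx":36,"dy":43}
    - {"dx":36,"dy":43}
    - {"dx":36,"dy":43}
    - {"dx":36,"dy":43}
    - {"dx":36,"dy":43}
    - {"dx":36,"dy":43}
    - {"dx":34,"dy":42}
    - {"dx":34,"dy":41}
  claw: 0

```text
$.moves[0]: bad value
```

Run:
```python
from h import *
import pickle
c=cam("wrist"); pickle.dump(c,open("w1.pkl","wb"))
s=bot.sense();print(s["eef_pos"],s["tcp_rot"],s["joint_positions"],s["ft_force"],s["gripper_width"])
p=pickle.load(open("p.pkl","rb"));print(proj(c,[p[0],p[1],.06]), -c[2].T@c[3], c[2][2])
cv2.imwrite("pics/w1.png",cv2.resize(c[0],None,fx=1.25,fy=1.25))
```

```text
[0.25080732 0.62641195 0.24973731] [ 3.08383780e+00 -5.94448359e-01 -1.04240085e-04] [ 1.47809227e+00  3.59121606e-01  1.14493758e-02 -1.72297023e-04
 -1.22409666e+00 -2.88091047e-01] [ 0.1012118  -0.35357402  0.07219796] 0.08552886736562354
[1051.5436861 -542.995263 ] [0.3205223  0.5975208  0.37448044] [-0.27087384  0.10590156 -0.95677177]
```

View pics/w1.png

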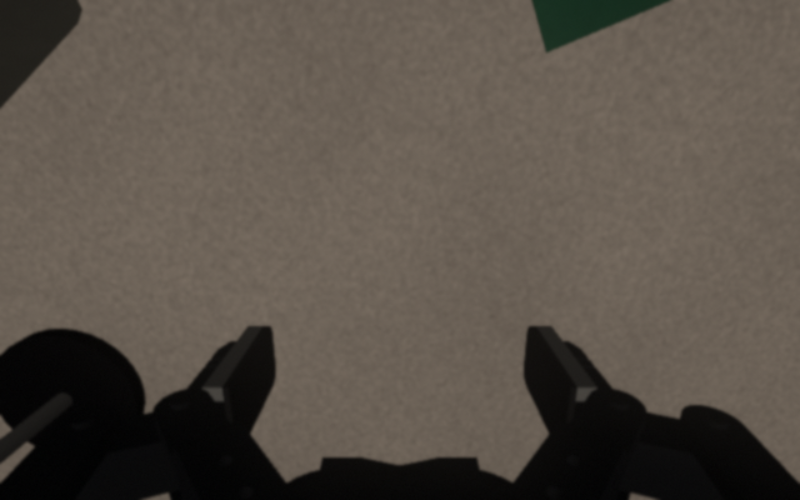

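The wrist picture shows only the table and the open fingers, because the move was refused. I'll give all four keys in every row.

Emit:
servo_tool:
  moves:
    - {"dx":41,"dy":42,"dz":0,"roll":0}
    - {"dx":42,"dy":43,"dz":0,"roll":0}
    - {"dx":42,"dy":43,"dz":0,"roll":0}
    - {"dx":42,"dy":43,"dz":0,"roll":0}
    - {"dx":42,"dy":43,"dz":0,"roll":0}
    - {"dx":42,"dy":43,"dz":0,"roll":0}
    - {"dx":42,"dy":43,"dz":0,"roll":0}
    - {"dx":42,"dy":43,"dz":0,"roll":0}
    - {"dx":41,"dy":42,"dz":0,"roll":0}
    - {"dx":40,"dy":42,"dz":0,"roll":0}
  claw: 0

```text
t: 1.45
eef_pos: [0.4788, 0.0738, 0.2506]
tcp_rot: [-3.084, 0.594, -0.001]
ft_force: [0.9, 1.2, 0.4]
gripper_width: 0.0002
finger_force: 0.0
```

Run:
```python
from h import *
import pickle
c=cam("wrist"); pickle.dump(c,open("w1.pkl","wb"))
s=bot.sense();print(s["eef_pos"],s["joint_positions"],s["ft_force"])
p=pickle.load(open("p.pkl","rb"));print(proj(c,[p[0],p[1],.06]))
cv2.imwrite("pics/w2.png",cv2.resize(c[0],None,fx=1.25,fy=1.25,interpolation=cv2.INTER_CUBIC))
```

```text
[0.47982011 0.06903527 0.25031229] [ 0.55055972  0.04140055 -0.39388066  0.00121608 -1.13645541  0.63665378] [ 2.51739678 -3.42709794  0.64857346]
[316.45437138 165.80740593]
```

View pics/w2.png

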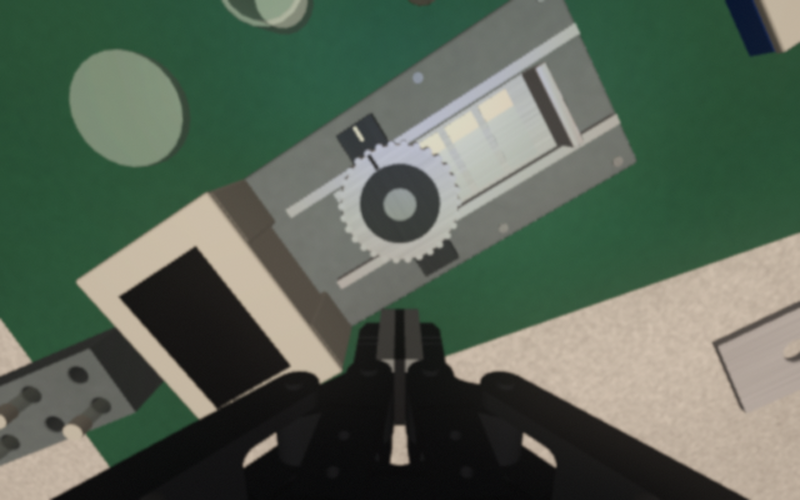

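The wrist picture shows the ring hub at (320,163), its mark at (297,126), the white bridge mark at (286,106), the tab at (446,84) and the closed fingertips ending at (319,248), in native pixels. Now I'll refit with all three cameras.

```bash
cat > fit2.py <<'E'
from h import *
import pickle
from fit import obs,cs,W
from scipy.optimize import least_squares
w=pickle.load(open("w1.pkl","rb")); k=lambda u,v:((u+.5)/1.25-.5,(v+.5)/1.25-.5)
wo=[((0,0,60),k(400,204)),((80,100,94),k(207,194)),((80,220,94),k(77,283)),((-80,-180,20),k(635,160)),((67-6,0,40),k(357,132))]
hub=[(cs["top"],obs[6][1]),(cs["scene"],obs[6][2]),(w,k(400,204))]
print("hub 3view",tri(hub),tri(hub[::2]),tri(hub[1:]),"wrist@60",atz(w,k(400,204),.06))
f=lambda p:np.concatenate([proj(w,W(p,q))-u for q,u in wo])
r=least_squares(f,[.5,.1,.15]); print("wrist fit",r.x,np.round(r.fun.reshape(-1,2),1))
m=atz(w,k(372,158),.06)-atz(w,k(400,204),.06); print("mark r,angle rel stage",np.hypot(*m[:2]),np.arctan2(m[1],m[0])-r.x[2])
m=atz(cs["top"],obs[7][1],.06)-atz(cs["top"],obs[6][1],.06); print("top",np.hypot(*m[:2]),np.arctan2(m[1],m[0])-r.x[2])
print("tab top edge in stage",[np.round((np.array([[np.cos(r.x[2]),np.sin(r.x[2])],[-np.sin(r.x[2]),np.cos(r.x[2])]])@(atz(w,k(*u),.062)[:2]-r.x[:2]))*1000,1) for u in[(538,66),(581,143),(548,64)]])
s=bot.sense();R=cv2.Rodrigues(s["tcp_rot"])[0]
print("tip proj",[proj(w,s["eef_pos"]+R@np.array([.011,y,z]))*1.25 for y,z in((-.007,.019),(.007,.019),(-.015,.009))],bot.tcp_to_tips,s["eef_pos"])
E
python3 fit2.py | tail -14
```

```text
(36, 0, 60) [34.188383   -0.12734465]
(-31, -91.5, 62) [ -34.27437765 -131.37558666]
(31, -91.5, 62) [  24.29300743 -128.17203875]
bystanders [array([337., 237.,  10.]), array([345., 112.,  10.]), array([590., 246.,  15.]), array([615.,  -4.,  60.])]
hub 3view [0.49179619 0.0682322  0.05454173] [0.49200809 0.0680098  0.04939769] [0.49289841 0.06759563 0.05632916] wrist@60 [0.49366046 0.06586666 0.06      ]
wrist fit [0.49353406 0.06625247 0.18591235] [[-0.3  0.3]
 [ 0.1 -0.7]
 [-1.3  0.9]
 [ 2.4  0.1]
 [-0.6  0.2]]
mark r,angle rel stage 0.039302209041763465 -0.023990613050527076
top 0.035035285239389945 -0.026587573009157067
tab top edge in stage [array([  30. , -130.2]), array([ -31.7, -132.9]), array([  27.5, -136.5])]
tip proj [array([387.93371732, 298.3220485 ]), array([426.28622026, 298.42877302]), array([363.82969783, 309.80904791])] 0.019 [0.47982011 0.06903527 0.25031229]
```

Emit:
servo_tool:
  moves:
    - {"dx":35,"dy":-15,"dz":0,"roll":0}
    - {"dx":36,"dy":-15,"dz":0,"roll":10.5}
    - {"dx":0,"dy":0,"dz":10,"roll":10.5}
    - {"dx":0,"dy":0,"dz":10,"roll":10.5}
    - {"dx":0,"dy":0,"dz":10,"roll":10.5}
    - {"dx":0,"dy":0,"dz":10,"roll":10.5}
    - {"dx":0,"dy":0,"dz":10,"roll":10.5}
    - {"dx":0,"dy":0,"dz":10,"roll":10.5}
    - {"dx":0,"dy":0,"dz":10,"roll":10.5}
    - {"dx":0,"dy":0,"dz":10,"roll":10.5}

```text
t: 2.75
eef_pos: [0.5553, 0.0771, 0.1699]
tcp_rot: [1.649, -2.674, -0.0]
ft_force: [-0.4, -0.6, 0.3]
gripper_width: 0.0001
finger_force: 0.0
```

Emit:
servo_tool:
  moves:
    - {"dx":0,"dy":0,"dz":10,"roll":10.5}
    - {"dx":0,"dy":0,"dz":10,"roll":10.5}
    - {"dx":0,"dy":0,"dz":10,"roll":10.5}
    - {"dx":0,"dy":0,"dz":10,"roll":10.5}
    - {"dx":0,"dy":0,"dz":0,"roll":10.5}
    - {"dx":0,"dy":0,"dz":0,"roll":0}
    - {"dx":0,"dy":0,"dz":0,"roll":0}

```text
t: 3.62
eef_pos: [0.5555, 0.0771, 0.1304]
tcp_rot: [-0.313, 3.126, 0.0]
ft_force: [-0.6, -0.5, -0.1]
gripper_width: -0.0
finger_force: 0.0
```

```bash
cat > st.py <<'E'
from h import *
import sys
C=np.array([float(a) for a in sys.argv[1:3]]) if len(sys.argv)>2 else np.array([.493,.067])
s=bot.sense();R=cv2.Rodrigues(s["tcp_rot"])[0];d=s["eef_pos"][:2]-C
print("t",s["t"],"pos",np.round(s["eef_pos"]*1000,1),"psi",np.degrees(np.arctan2(R[1,0],R[0,0])).round(1),"r",1000*np.hypot(*d),"phi",np.degrees(np.arctan2(d[1],d[0])).round(1))
v=R.T@np.r_[-d,0];print("ring in tool mm",np.round(v*1000,1),"tilt",R[2,2],"Ftool",np.round(R.T@s["ft_force"],1),"q",np.round(s["joint_positions"],2))
E
python3 st.py
```

```text
t 3.625 pos [555.5  77.1 130.4] psi -168.6 r 63.316188788942824 phi 9.2
ring in tool mm [63.3  2.4 -0. ] tilt -0.9999999848163031 Ftool [ 0.6 -0.3  0.1] q [ 0.49  0.28 -0.4   0.   -0.89 -1.86]
```

Emit:
servo_tool:
  moves:
    - {"dx":0,"dy":2,"dz":20,"roll":0}
    - {"dx":0,"dy":0,"dz":20,"roll":0}
    - {"dx":0,"dy":0,"dz":18,"roll":0}
    - {"dx":2,"dy":0,"dz":0,"roll":0}
    - {"dx":2,"dy":0,"dz":0,"roll":0}
    - {"dx":0,"dy":0,"dz":0,"roll":0}

```text
t: 4.38
eef_pos: [0.5515, 0.0785, 0.0733]
tcp_rot: [-0.307, 3.125, 0.001]
ft_force: [-0.5, 0.9, 0.1]
gripper_width: -0.0001
finger_force: 0.0
```

Emit:
servo_tool:
  moves:
    - {"dx":1,"dy":0,"dz":0,"roll":0}
    - {"dx":0,"dy":0,"dz":0,"roll":0}

```text
t: 4.62
eef_pos: [0.5503, 0.0781, 0.0727]
tcp_rot: [-0.306, 3.126, 0.0]
ft_force: [0.4, 0.5, 0.8]
gripper_width: 0.0
finger_force: 0.0
```

Emit:
servo_tool:
  moves:
    - {"dx":1,"dy":0,"dz":0,"roll":0}
    - {"dx":0,"dy":0,"dz":0,"roll":0}

```text
t: 4.88
eef_pos: [0.5494, 0.0779, 0.0724]
tcp_rot: [-0.306, 3.126, 0.0]
ft_force: [-0.1, -0.4, -0.4]
gripper_width: 0.0002
finger_force: 0.3
```

Emit:
servo_tool:
  moves:
    - {"dx":1,"dy":0,"dz":0,"roll":0}
    - {"dx":0,"dy":0,"dz":0,"roll":0}

```text
t: 5.12
eef_pos: [0.549, 0.0779, 0.0726]
tcp_rot: [-0.306, 3.125, 0.001]
ft_force: [3.1, 0.1, -1.4]
gripper_width: -0.0
finger_force: 1.8
```

```bash
python3 st.py
```

```text
t 5.125 pos [549.   77.9  72.6] psi -168.8 r 57.06927495337988 phi 11.1
ring in tool mm [57.1  0.1 -0.1] tilt -0.9999985787457972 Ftool [-3.1 -0.5  1.4] q [ 0.49  0.34 -0.47  0.   -0.75 -1.87]
```

Emit:
servo_tool:
  moves:
    - {"dx":2,"dy":0,"dz":0,"roll":0}
    - {"dx":0.8,"dy":9.5,"dz":-0.1,"roll":-10}
    - {"dx":0.8,"dy":9.5,"dz":-0.1,"roll":-10}
    - {"dx":0.8,"dy":9.5,"dz":-0.1,"roll":-10}
    - {"dx":0.8,"dy":9.5,"dz":-0.1,"roll":-10}
    - {"dx":0.8,"dy":9.5,"dz":-0.1,"roll":-10}
    - {"dx":0.8,"dy":9.5,"dz":-0.1,"roll":-10}
    - {"dx":0,"dy":0,"dz":0,"roll":0}

```text
t: 6.12
eef_pos: [0.5116, 0.1208, 0.0736]
tcp_rot: [-1.83, 2.548, 0.001]
ft_force: [2.0, 7.2, -0.1]
gripper_width: -0.0001
finger_force: 4.3
```

```bash
cat > mark.py <<'E'
from h import *
import pickle
def prof(c,z,ctr):
    a=np.radians(np.arange(0,360,2)); g=cv2.GaussianBlur(cv2.cvtColor(c[0],cv2.COLOR_BGR2GRAY),(0,0),.6).astype(np.float32)
    P=np.zeros((180,5,2),np.float32)
    for i,t in enumerate(a):
        for j,r in enumerate((.033,.035,.0365,.038,.040)): P[i,j]=proj(c,[ctr[0]+r*np.cos(t),ctr[1]+r*np.sin(t),z])
    return cv2.remap(g,P[...,0],P[...,1],cv2.INTER_LINEAR).mean(1)
if __name__=="__main__":
    c=cam("top"); z=.064
    c0=pickle.load(open("c0.pkl","rb"))["top"]
    for n,q in(("start",c0),("now",c)):
        h=atz(q,(210+428.5/4.5-.5,140+218.5/4.5-.5),.06); m=prof(q,.06,h); i=np.argsort(m)[:10]
        print(n,[(int(2*k-10.4),int(m[k])) for k in i],"median",np.median(m))
    cv2.imwrite("pics/last.png",cv2.resize(c[0][140:250,250:385],None,fx=5,fy=5,interpolation=cv2.INTER_CUBIC))
E
python3 st.py; python3 mark.py
```

```text
t 6.125 pos [511.6 120.8  73.6] psi -108.6 r 56.939882916791476 phi 71.0
ring in tool mm [56.9  0.4 -0.2] tilt -0.9999883284708408 Ftool [-7.5  0.4  0.2] q [ 0.61  0.3  -0.54 -0.   -0.73 -0.93]
start [(0, 102), (1, 108), (-2, 109), (-4, 119), (3, 122), (-6, 133), (5, 134), (7, 142), (-8, 144), (127, 147)] median 151.78935
now [(45, 67), (43, 67), (47, 67), (53, 67), (41, 68), (51, 68), (49, 68), (37, 68), (35, 68), (55, 69)] median 178.22383
```

Emit:
servo_tool:
  moves:
    - {"dx":0.8,"dy":9.5,"dz":-0.1,"roll":-10}
    - {"dx":0.8,"dy":9.5,"dz":-0.1,"roll":-10}
    - {"dx":0.8,"dy":9.5,"dz":-0.1,"roll":-10}
    - {"dx":0.8,"dy":9.5,"dz":-0.1,"roll":-10}
    - {"dx":0.8,"dy":9.5,"dz":-0.1,"roll":-10}
    - {"dx":0.8,"dy":9.5,"dz":-0.1,"roll":-10}
    - {"dx":0,"dy":0,"dz":0,"roll":0}

```text
t: 7.05
eef_pos: [0.455, 0.1085, 0.0735]
tcp_rot: [-2.862, 1.295, 0.003]
ft_force: [-8.5, 8.4, 3.8]
gripper_width: -0.0003
finger_force: 5.9
```

```bash
python3 st.py; python3 mark.py
```

```text
t 7.05 pos [455.  108.5  73.5] psi -48.7 r 56.33086692586576 phi 132.5
ring in tool mm [56.3 -1.2 -0.1] tilt -0.9999980410402243 Ftool [-12.    0.8  -3.8] q [ 0.66  0.22 -0.66 -0.   -0.69  0.07]
start [(0, 102), (1, 108), (-2, 109), (-4, 119), (3, 122), (-6, 133), (5, 134), (7, 142), (-8, 144), (127, 147)] median 151.78935
now [(147, 12), (145, 12), (143, 13), (149, 14), (109, 15), (105, 15), (107, 15), (103, 15), (111, 15), (101, 16)] median 122.24463
```

View pics/last.png

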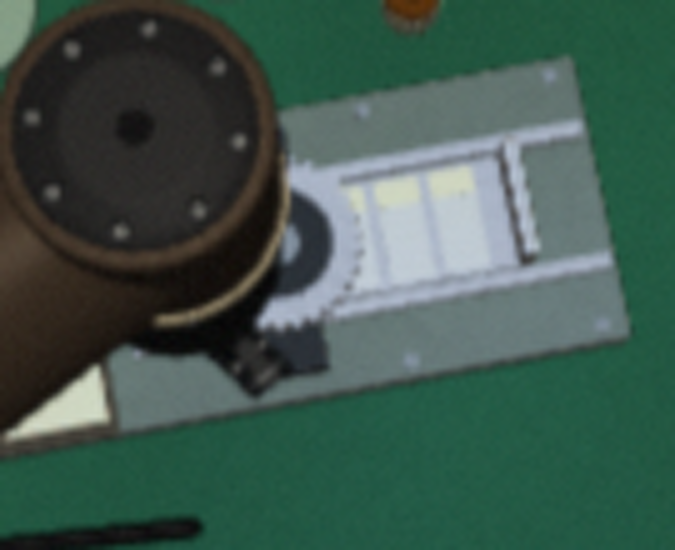

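The picture shows the ring's right half with no mark, so it has moved on under the arm. The carrier tab is unmoved at its place. I'll continue.

Emit:
servo_tool:
  moves:
    - {"dx":0.5,"dy":9.5,"dz":-0.1,"roll":-10}
    - {"dx":0.6,"dy":9.5,"dz":-0.1,"roll":-10}
    - {"dx":0.8,"dy":9.5,"dz":-0.1,"roll":-10}
    - {"dx":0.8,"dy":9.5,"dz":-0.1,"roll":-10}
    - {"dx":0.8,"dy":9.5,"dz":-0.1,"roll":-10}
    - {"dx":0.8,"dy":9.5,"dz":-0.1,"roll":-10}
    - {"dx":0,"dy":0,"dz":0,"roll":0}

```text
t: 7.98
eef_pos: [0.4377, 0.056, 0.0739]
tcp_rot: [3.127, 0.302, -0.002]
ft_force: [1.2, 0.2, -0.5]
gripper_width: -0.0002
finger_force: 0.0
```

```bash
python3 st.py
```

```text
t 7.975 pos [437.7  56.   73.9] psi 11.0 r 56.36786795798417 phi -168.8
ring in tool mm [56.4 -0.2 -0.1] tilt -0.9999990339858812 Ftool [1.2 0.1 0.5] q [ 0.58  0.18 -0.72 -0.   -0.68  1.19]
```

```bash
cat > mark2.py <<'E'
from h import *
import sys
from mark import prof
ctr=[.4925,.0675]; z=float(sys.argv[1])
a=[]
for n in("top","scene"):
    c=cam(n); m=prof(c,z,atz(c,(210+428.5/4.5-.5,140+218.5/4.5-.5) if n=="top" else (255+329.5/4.5-.5,160+192.5/4.5-.5),.06)); i=np.argsort(m)[:14]
    print(n,"(stage deg,val)",sorted([(int(2*k-10.4),int(m[k])) for k in i]),"median",np.median(m))
    b=c[0][150:225,265:345] if n=="top" else c[0][170:245,285:365]
    a.append(cv2.resize(b,(400,375),interpolation=cv2.INTER_CUBIC))
cv2.imwrite("pics/m.png",np.hstack(a))
E
python3 mark2.py .062
```

```text
top (stage deg,val) [(-10, 25), (-8, 28), (325, 28), (327, 25), (329, 22), (331, 21), (333, 21), (335, 20), (337, 20), (339, 20), (341, 20), (343, 20), (345, 21), (347, 22)] median 45.111427
scene (stage deg,val) [(-10, 135), (-8, 135), (-6, 136), (-4, 135), (141, 133), (143, 124), (145, 113), (147, 103), (149, 98), (151, 101), (153, 110), (155, 121), (157, 131), (167, 136)] median 140.48087
```

View pics/m.png

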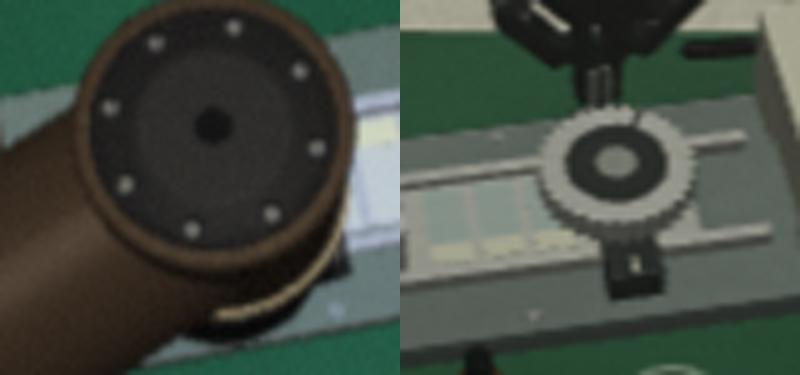

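The scene half of the picture shows the ring mark at (640,122), about 150° on. The finger drives the ring but lost contact near the end of the orbit, so I'll press in again.

Emit:
servo_tool:
  moves:
    - {"dx":1,"dy":0,"dz":0,"roll":0}
    - {"dx":1,"dy":0,"dz":0,"roll":0}
    - {"dx":0,"dy":0,"dz":0,"roll":0}

```text
t: 8.45
eef_pos: [0.4383, 0.0563, 0.0735]
tcp_rot: [3.126, 0.302, -0.007]
ft_force: [-7.8, -0.6, 4.3]
gripper_width: 0.0004
finger_force: 3.8
```

```bash
python3 st.py; python3 mark2.py .062 | grep scene
```

```text
t 8.45 pos [438.3  56.3  73.5] psi 11.1 r 55.75090009990728 phi -169.0
ring in tool mm [55.8  0.  -0.2] tilt -0.9999896678691883 Ftool [-7.8 -0.9 -4.3] q [ 0.58  0.18 -0.71 -0.   -0.68  1.19]
scene (stage deg,val) [(-10, 135), (-8, 135), (-6, 136), (141, 133), (143, 124), (145, 113), (147, 103), (149, 98), (151, 102), (153, 111), (155, 121), (157, 131), (345, 135), (347, 135)] median 140.57089
```

Emit:
servo_tool:
  moves:
    - {"dx":1.0,"dy":9.5,"dz":-0.1,"roll":-10}
    - {"dx":0.9,"dy":9.5,"dz":-0.1,"roll":-10}
    - {"dx":0.9,"dy":9.5,"dz":-0.1,"roll":-10}
    - {"dx":0.8,"dy":9.5,"dz":-0.1,"roll":-10}
    - {"dx":0.8,"dy":9.5,"dz":-0.1,"roll":-10}
    - {"dx":0.8,"dy":9.5,"dz":-0.1,"roll":-10}
    - {"dx":0.8,"dy":9.5,"dz":-0.1,"roll":-10}
    - {"dx":0.8,"dy":9.5,"dz":-0.1,"roll":-10}
    - {"dx":0,"dy":0,"dz":0,"roll":0}

```text
t: 9.68
eef_pos: [0.4955, 0.0118, 0.0748]
tcp_rot: [2.197, 2.245, -0.004]
ft_force: [0.3, -10.0, 2.4]
gripper_width: 0.0001
finger_force: 4.8
```

```bash
python3 st.py .4933 .0678; python3 mark2.py .063
```

```text
t 9.675 pos [495.5  11.8  74.8] psi 91.2 r 56.011835590001894 phi -87.7
ring in tool mm [56.  -1.  -0.1] tilt -0.9999965323442908 Ftool [-10.    0.1  -2.3] q [ 0.42  0.26 -0.6   0.   -0.71  2.74]
top (stage deg,val) [(257, 22), (259, 15), (261, 12), (263, 10), (265, 9), (267, 9), (269, 10), (271, 11), (273, 13), (275, 15), (277, 17), (279, 19), (281, 21), (283, 22)] median 42.597366
scene (stage deg,val) [(-2, 136), (0, 136), (163, 136), (165, 136), (223, 134), (225, 126), (227, 117), (229, 106), (231, 100), (233, 101), (235, 108), (237, 119), (239, 128), (241, 135)] median 141.59756
```

Emit:
servo_tool:
  moves:
    - {"dx":-14,"dy":-1,"dz":0,"roll":0}
    - {"dx":0,"dy":0,"dz":0,"roll":10.6}
    - {"dx":0,"dy":0,"dz":0,"roll":10.6}
    - {"dx":0,"dy":0,"dz":0,"roll":10.6}
    - {"dx":0,"dy":0,"dz":0,"roll":10.6}
    - {"dx":0,"dy":0,"dz":0,"roll":10.6}
    - {"dx":0,"dy":0,"dz":0,"roll":10.6}
    - {"dx":0,"dy":0,"dz":0,"roll":10.6}
    - {"dx":0,"dy":0,"dz":0,"roll":10.6}
    - {"dx":0,"dy":0,"dz":0,"roll":10.6}

```text
t: 11.02
eef_pos: [0.495, -0.0011, 0.0749]
tcp_rot: [-3.139, 0.126, -0.001]
ft_force: [-0.1, -0.1, 0.6]
gripper_width: 0.0001
finger_force: 0.0
```

Emit:
servo_tool:
  moves:
    - {"dx":0,"dy":0,"dz":0,"roll":10.6}
    - {"dx":0,"dy":0,"dz":0,"roll":10.6}
    - {"dx":0,"dy":0,"dz":0,"roll":10.6}
    - {"dx":0,"dy":0,"dz":0,"roll":10.6}
    - {"dx":0,"dy":0,"dz":0,"roll":10.6}
    - {"dx":0,"dy":0,"dz":0,"roll":10.6}
    - {"dx":0,"dy":0,"dz":0,"roll":10.6}
    - {"dx":0,"dy":0,"dz":0,"roll":10.6}
    - {"dx":0,"dy":0,"dz":0,"roll":0}

```text
t: 12.15
eef_pos: [0.495, -0.0011, 0.0749]
tcp_rot: [-2.241, 2.201, -0.0]
ft_force: [0.0, -1.0, 0.2]
gripper_width: 0.0001
finger_force: 0.0
```

```bash
python3 st.py .4933 .0678; python3 mark2.py .063|grep scene
```

```text
t 12.15 pos [495.   -1.1  74.9] psi -89.0 r 68.88845298813281 phi -88.6
ring in tool mm [-68.9   0.4   0. ] tilt -0.9999998448974476 Ftool [ 1.  -0.  -0.2] q [ 0.4   0.26 -0.6  -0.   -0.71 -0.38]
scene (stage deg,val) [(-4, 136), (163, 136), (223, 133), (225, 126), (227, 116), (229, 106), (231, 100), (233, 101), (235, 109), (237, 119), (239, 128), (241, 136), (329, 136), (331, 136)] median 141.61885
```

Emit:
servo_tool:
  moves:
    - {"dx":-8,"dy":0,"dz":0,"roll":0}
    - {"dx":-6,"dy":0,"dz":0,"roll":0}
    - {"dx":-0.8,"dy":-9.5,"dz":-0.1,"roll":-10}
    - {"dx":-0.8,"dy":-9.5,"dz":-0.1,"roll":-10}
    - {"dx":-0.8,"dy":-9.5,"dz":-0.1,"roll":-10}
    - {"dx":-0.8,"dy":-9.5,"dz":-0.1,"roll":-10}
    - {"dx":-0.8,"dy":-9.5,"dz":-0.1,"roll":-10}
    - {"dx":-0.8,"dy":-9.5,"dz":-0.1,"roll":-10}
    - {"dx":0,"dy":0,"dz":0,"roll":0}

```text
t: 13.38
eef_pos: [0.5432, 0.0418, 0.0759]
tcp_rot: [-3.042, 0.783, -0.004]
ft_force: [5.1, -3.4, 0.3]
gripper_width: -0.0001
finger_force: 3.0
```

```bash
python3 st.py .4933 .0678; python3 mark2.py .064|grep scene
```

```text
t 13.375 pos [543.2  41.8  75.9] psi -28.9 r 56.24488713342921 phi -27.5
ring in tool mm [-56.2   1.3  -0.1] tilt -0.9999965676414595 Ftool [ 6.1  0.5 -0.3] q [ 0.44  0.33 -0.49  0.   -0.75  0.63]
scene (stage deg,val) [(183, 23), (185, 23), (187, 23), (189, 23), (245, 23), (247, 23), (249, 23), (315, 22), (317, 22), (319, 22), (321, 22), (323, 22), (325, 22), (327, 22)] median 26.753418
```

Emit:
servo_tool:
  moves:
    - {"dx":-1.1,"dy":-9.5,"dz":-0.1,"roll":-10}
    - {"dx":-0.9,"dy":-9.5,"dz":-0.1,"roll":-10}
    - {"dx":-0.9,"dy":-9.5,"dz":-0.1,"roll":-10}
    - {"dx":-0.8,"dy":-9.5,"dz":-0.1,"roll":-10}
    - {"dx":-0.8,"dy":-9.5,"dz":-0.1,"roll":-10}
    - {"dx":-0.8,"dy":-9.5,"dz":-0.1,"roll":-10}
    - {"dx":0,"dy":0,"dz":0,"roll":0}

```text
t: 14.35
eef_pos: [0.5413, 0.0974, 0.0766]
tcp_rot: [-3.027, -0.837, -0.005]
ft_force: [3.2, 4.5, -0.9]
gripper_width: 0.0
finger_force: 2.5
```

```bash
python3 st.py .4933 .0678
```

```text
t 14.35 pos [541.3  97.4  76.6] psi 30.9 r 56.38258913854106 phi 31.7
ring in tool mm [-56.4   0.7  -0.2] tilt -0.9999955869660763 Ftool [ 5.  -2.2  0.9] q [ 0.53  0.33 -0.48  0.   -0.75  1.58]
```

Emit:
servo_tool:
  moves:
    - {"dx":-1.2,"dy":-9.5,"dz":-0.1,"roll":-10}
    - {"dx":-1.0,"dy":-9.5,"dz":-0.1,"roll":-10}
    - {"dx":-0.8,"dy":-9.5,"dz":-0.1,"roll":-10}
    - {"dx":-0.8,"dy":-9.5,"dz":-0.1,"roll":-10}
    - {"dx":-0.8,"dy":-9.5,"dz":-0.1,"roll":-10}
    - {"dx":-0.8,"dy":-9.5,"dz":-0.1,"roll":-10}
    - {"dx":-0.8,"dy":-9.5,"dz":-0.1,"roll":-10}
    - {"dx":0,"dy":0,"dz":0,"roll":0}

```text
t: 15.35
eef_pos: [0.4825, 0.1228, 0.0772]
tcp_rot: [-2.002, -2.42, -0.005]
ft_force: [-3.0, 10.1, 1.3]
gripper_width: -0.0001
finger_force: 4.9
```

```bash
python3 st.py .4933 .0678; python3 mark2.py .065
```

```text
t 15.35 pos [482.5 122.8  77.2] psi 100.8 r 56.04453834205726 phi 101.1
ring in tool mm [-56.    0.2  -0.1] tilt -0.999995253736334 Ftool [10.5 -1.1 -1.3] q [ 0.64  0.26 -0.59 -0.   -0.72  2.69]
top (stage deg,val) [(71, 26), (73, 20), (75, 15), (77, 13), (79, 11), (81, 10), (83, 10), (85, 10), (87, 11), (89, 11), (91, 11), (93, 11), (95, 14), (97, 19)] median 174.78067
scene (stage deg,val) [(1, 139), (3, 139), (5, 138), (51, 134), (53, 126), (55, 117), (57, 107), (59, 101), (61, 98), (63, 105), (65, 118), (67, 131), (187, 139), (189, 139)] median 144.51572
```

Emit:
servo_tool:
  moves:
    - {"dx":14,"dy":0,"dz":0,"roll":0}
    - {"dx":0,"dy":0,"dz":0,"roll":10.6}
    - {"dx":0,"dy":0,"dz":0,"roll":10.6}
    - {"dx":0,"dy":0,"dz":0,"roll":10.6}
    - {"dx":0,"dy":0,"dz":0,"roll":10.6}
    - {"dx":0,"dy":0,"dz":0,"roll":10.6}
    - {"dx":0,"dy":0,"dz":0,"roll":10.6}
    - {"dx":0,"dy":0,"dz":0,"roll":10.6}
    - {"dx":0,"dy":0,"dz":0,"roll":10.6}
    - {"dx":0,"dy":0,"dz":0,"roll":10.6}

```text
t: 16.7
eef_pos: [0.4792, 0.1348, 0.0765]
tcp_rot: [3.137, 0.138, -0.002]
ft_force: [0.7, -0.1, -0.2]
gripper_width: -0.0003
finger_force: 0.0
```

Emit:
servo_tool:
  moves:
    - {"dx":0,"dy":0,"dz":0,"roll":10.6}
    - {"dx":0,"dy":0,"dz":0,"roll":10.6}
    - {"dx":0,"dy":0,"dz":0,"roll":10.6}
    - {"dx":0,"dy":0,"dz":0,"roll":10.6}
    - {"dx":0,"dy":0,"dz":0,"roll":10.6}
    - {"dx":0,"dy":0,"dz":0,"roll":10.6}
    - {"dx":0,"dy":0,"dz":0,"roll":10.6}
    - {"dx":0,"dy":0,"dz":0,"roll":10.6}
    - {"dx":0,"dy":0,"dz":0,"roll":0}

```text
t: 17.82
eef_pos: [0.4793, 0.1349, 0.0765]
tcp_rot: [2.418, -2.004, -0.0]
ft_force: [-0.2, -0.1, 0.6]
gripper_width: -0.0001
finger_force: 0.0
```

```bash
python3 st.py .4933 .0678; python3 mark2.py .065|grep scene
```

```text
t 17.825 pos [479.3 134.9  76.5] psi -79.3 r 68.5406816111482 phi 101.8
ring in tool mm [68.5 -1.3  0. ] tilt -0.999999050498249 Ftool [ 0.1  0.2 -0.6] q [ 0.67  0.26 -0.59 -0.   -0.72 -0.48]
scene (stage deg,val) [(1, 139), (3, 139), (5, 139), (7, 139), (51, 134), (53, 126), (55, 117), (57, 107), (59, 101), (61, 98), (63, 105), (65, 118), (67, 131), (201, 139)] median 144.73895
```

Emit:
servo_tool:
  moves:
    - {"dx":8,"dy":-1.3,"dz":0,"roll":0}
    - {"dx":6,"dy":0,"dz":0,"roll":0}
    - {"dx":0.8,"dy":9.5,"dz":-0.1,"roll":-10}
    - {"dx":0.8,"dy":9.5,"dz":-0.1,"roll":-10}
    - {"dx":0.8,"dy":9.5,"dz":-0.1,"roll":-10}
    - {"dx":0.8,"dy":9.5,"dz":-0.1,"roll":-10}
    - {"dx":0.8,"dy":9.5,"dz":-0.1,"roll":-10}
    - {"dx":0.8,"dy":9.5,"dz":-0.1,"roll":-10}
    - {"dx":0,"dy":0,"dz":0,"roll":0}

```text
t: 19.05
eef_pos: [0.4399, 0.0847, 0.077]
tcp_rot: [3.097, -0.521, -0.005]
ft_force: [-8.9, 3.7, 5.8]
gripper_width: -0.0002
finger_force: 5.4
```

```bash
python3 st.py .4933 .0678; python3 mark2.py .065|grep scene
```

```text
t 19.05 pos [439.9  84.7  77. ] psi -19.1 r 56.03209022888396 phi 162.5
ring in tool mm [56.  -1.6 -0.2] tilt -0.99999297223981 Ftool [-9.6 -0.5 -5.7] q [ 0.63  0.19 -0.7  -0.   -0.69  0.61]
scene (stage deg,val) [(115, 133), (117, 125), (119, 115), (121, 105), (123, 100), (125, 102), (127, 109), (129, 120), (131, 130), (133, 136), (187, 137), (189, 136), (191, 136), (193, 137)] median 142.16953
```

Emit:
servo_tool:
  moves:
    - {"dx":0.8,"dy":9.5,"dz":-0.1,"roll":-10}
    - {"dx":0.8,"dy":9.5,"dz":-0.1,"roll":-10}
    - {"dx":0.9,"dy":9.5,"dz":-0.1,"roll":-10}
    - {"dx":0.9,"dy":9.5,"dz":-0.1,"roll":-10}
    - {"dx":0.8,"dy":9.5,"dz":-0.1,"roll":-10}
    - {"dx":0.8,"dy":9.5,"dz":-0.1,"roll":-10}
    - {"dx":0.8,"dy":9.5,"dz":-0.1,"roll":-10}
    - {"dx":0.8,"dy":9.5,"dz":-0.1,"roll":-10}
    - {"dx":0.8,"dy":9.5,"dz":-0.1,"roll":-10}
    - {"dx":0.8,"dy":9.5,"dz":-0.1,"roll":-10}

```text
t: 20.4
eef_pos: [0.4837, 0.0121, 0.0779]
tcp_rot: [-2.386, -2.042, 0.005]
ft_force: [-2.2, -2.2, 0.3]
gripper_width: -0.0
finger_force: 1.4
```

```bash
python3 st.py .4933 .0678; python3 mark2.py .066|grep scene
```

```text
t 20.4 pos [483.7  12.1  77.9] psi 81.1 r 56.48628959939802 phi -99.8
ring in tool mm [56.5  0.9 -0.1] tilt -0.999993459377877 Ftool [-2.5 -1.9 -0.3] q [ 0.43  0.24 -0.62  0.   -0.72  2.55]
scene (stage deg,val) [(161, 136), (163, 136), (209, 135), (211, 129), (213, 119), (215, 108), (217, 99), (219, 94), (221, 95), (223, 103), (225, 114), (227, 125), (229, 134), (347, 137)] median 141.7591
```

Emit:
servo_tool:
  moves:
    - {"dx":-13,"dy":0,"dz":0,"roll":0}
    - {"dx":0,"dy":0,"dz":0,"roll":10.6}
    - {"dx":0,"dy":0,"dz":0,"roll":10.6}
    - {"dx":0,"dy":0,"dz":0,"roll":10.6}
    - {"dx":0,"dy":0,"dz":0,"roll":10.6}
    - {"dx":0,"dy":0,"dz":0,"roll":10.6}
    - {"dx":0,"dy":0,"dz":0,"roll":10.6}
    - {"dx":0,"dy":0,"dz":0,"roll":10.6}
    - {"dx":0,"dy":0,"dz":0,"roll":10.6}
    - {"dx":0,"dy":0,"dz":0,"roll":10.6}

```text
t: 21.75
eef_pos: [0.483, 0.0006, 0.0786]
tcp_rot: [-3.114, 0.413, -0.001]
ft_force: [0.3, 0.2, 0.8]
gripper_width: 0.0001
finger_force: 0.0
```

Emit:
servo_tool:
  moves:
    - {"dx":0,"dy":0,"dz":0,"roll":10.6}
    - {"dx":0,"dy":0,"dz":0,"roll":10.6}
    - {"dx":0,"dy":0,"dz":0,"roll":10.6}
    - {"dx":0,"dy":0,"dz":0,"roll":10.6}
    - {"dx":0,"dy":0,"dz":0,"roll":10.6}
    - {"dx":0,"dy":0,"dz":0,"roll":10.6}
    - {"dx":0,"dy":0,"dz":0,"roll":10.6}
    - {"dx":0,"dy":0,"dz":0,"roll":10.6}
    - {"dx":0,"dy":0,"dz":0,"roll":0}

```text
t: 22.88
eef_pos: [0.4829, 0.0006, 0.0785]
tcp_rot: [-2.031, 2.396, -0.0]
ft_force: [0.3, -0.5, 0.3]
gripper_width: 0.0003
finger_force: 0.0
```

```bash
python3 st.py .4933 .0678; python3 mark2.py .067|grep scene
```

```text
t 22.875 pos [482.9   0.6  78.5] psi -99.4 r 68.02276893839033 phi -98.8
ring in tool mm [-68.    0.8   0. ] tilt -0.9999998045358263 Ftool [ 0.4 -0.4 -0.3] q [ 0.41  0.24 -0.62 -0.   -0.71 -0.57]
scene (stage deg,val) [(-10, 134), (-8, 134), (-6, 134), (-4, 134), (211, 132), (213, 124), (215, 114), (217, 103), (219, 95), (221, 93), (223, 98), (225, 108), (227, 119), (229, 129)] median 140.73038
```

Emit:
servo_tool:
  moves:
    - {"dx":-8,"dy":0.8,"dz":0,"roll":0}
    - {"dx":-5.5,"dy":0,"dz":0,"roll":0}
    - {"dx":-0.8,"dy":-9.5,"dz":-0.1,"roll":-10}
    - {"dx":-0.8,"dy":-9.5,"dz":-0.1,"roll":-10}
    - {"dx":-0.8,"dy":-9.5,"dz":-0.1,"roll":-10}
    - {"dx":-0.8,"dy":-9.5,"dz":-0.1,"roll":-10}
    - {"dx":-0.9,"dy":-9.5,"dz":-0.1,"roll":-10}
    - {"dx":-0.9,"dy":-9.5,"dz":-0.1,"roll":-10}
    - {"dx":-0.9,"dy":-9.5,"dz":-0.1,"roll":-10}
    - {"dx":0,"dy":0,"dz":0,"roll":0}

```text
t: 24.22
eef_pos: [0.5434, 0.0424, 0.0797]
tcp_rot: [-3.04, 0.79, -0.006]
ft_force: [7.1, -3.1, -1.6]
gripper_width: 0.0002
finger_force: 3.8
```

```bash
python3 st.py .4933 .0678
```

```text
t 24.225 pos [543.4  42.4  79.7] psi -29.1 r 56.18515857897666 phi -26.9
ring in tool mm [-56.1   2.2  -0.2] tilt -0.9999933236971428 Ftool [ 7.7 -0.8  1.6] q [ 0.44  0.32 -0.49  0.   -0.76  0.62]
```

Emit:
servo_tool:
  moves:
    - {"dx":-1.0,"dy":-9.5,"dz":-0.1,"roll":-10}
    - {"dx":-0.9,"dy":-9.5,"dz":-0.1,"roll":-10}
    - {"dx":-0.9,"dy":-9.5,"dz":-0.1,"roll":-10}
    - {"dx":-0.9,"dy":-9.5,"dz":-0.1,"roll":-10}
    - {"dx":-0.9,"dy":-9.5,"dz":-0.1,"roll":-10}
    - {"dx":-0.9,"dy":-9.5,"dz":-0.1,"roll":-10}
    - {"dx":-0.9,"dy":-9.5,"dz":-0.1,"roll":-10}
    - {"dx":0,"dy":0,"dz":0,"roll":0}
    - {"dx":8,"dy":0,"dz":0,"roll":0}
    - {"dx":4,"dy":0,"dz":-20,"roll":0}

```text
t: 25.48
eef_pos: [0.5425, 0.1113, 0.0984]
tcp_rot: [2.948, 1.084, -0.007]
ft_force: [-0.5, 0.6, 0.5]
gripper_width: -0.0001
finger_force: 0.0
```

```bash
python3 st.py .4933 .0678; python3 mark2.py .068
```

```text
t 25.475 pos [542.5 111.3  98.4] psi 40.4 r 65.68355079668996 phi 41.5
ring in tool mm [-65.7   1.3   0.3] tilt -0.9999898533899145 Ftool [-0.  -0.8 -0.5] q [ 0.56  0.31 -0.45 -0.   -0.82  1.72]
top (stage deg,val) [(-6, 171), (-4, 162), (-2, 148), (0, 135), (1, 136), (3, 147), (5, 159), (7, 169), (9, 177), (59, 178), (61, 178), (63, 178), (65, 178), (103, 179)] median 183.0297
scene (stage deg,val) [(47, 25), (49, 24), (51, 23), (53, 23), (55, 23), (57, 24), (59, 24), (61, 25), (63, 25), (89, 26), (91, 26), (93, 25), (95, 25), (97, 26)] median 146.1163
```

The mark is back at 0–1°, so the ring has made two full turns (720°). Next I'll go behind the tab.

Emit:
servo_tool:
  moves:
    - {"dx":0,"dy":0,"dz":-30,"roll":0}
    - {"dx":-38,"dy":37,"dz":0,"roll":0}
    - {"dx":-38,"dy":37,"dz":0,"roll":0}
    - {"dx":-38,"dy":37,"dz":0,"roll":0}
    - {"dx":-37,"dy":37,"dz":0,"roll":0}
    - {"dx":0,"dy":0,"dz":0,"roll":10.5}
    - {"dx":0,"dy":0,"dz":0,"roll":10.5}
    - {"dx":0,"dy":0,"dz":0,"roll":10.5}
    - {"dx":0,"dy":0,"dz":0,"roll":10.5}
    - {"dx":0,"dy":0,"dz":0,"roll":10.5}

```text
t: 26.82
eef_pos: [0.5244, -0.0991, 0.1291]
tcp_rot: [3.123, -0.34, -0.002]
ft_force: [0.1, 0.6, 0.4]
gripper_width: 0.0002
finger_force: 0.0
```

Emit:
servo_tool:
  moves:
    - {"dx":0,"dy":0,"dz":0,"roll":10.5}
    - {"dx":0,"dy":0,"dz":0,"roll":10.5}
    - {"dx":0,"dy":0,"dz":0,"roll":10.5}
    - {"dx":0,"dy":0,"dz":0,"roll":10.5}
    - {"dx":0,"dy":0,"dz":0,"roll":10.5}
    - {"dx":0,"dy":0,"dz":0,"roll":10.5}
    - {"dx":0,"dy":0,"dz":0,"roll":5}
    - {"dx":0,"dy":0,"dz":0,"roll":0}

```text
t: 27.82
eef_pos: [0.5246, -0.099, 0.1292]
tcp_rot: [2.406, -2.019, -0.002]
ft_force: [-0.1, -0.2, -0.1]
gripper_width: 0.0003
finger_force: 0.0
```

```bash
cat > tab.py <<'E'
from h import *
import sys
C=np.array([.4933,.0678]); th=.181
s=bot.sense();R=cv2.Rodrigues(s["tcp_rot"])[0]; S=np.array([[np.cos(th),np.sin(th)],[-np.sin(th),np.cos(th)]])
print("t",s["t"],"stage xy",np.round(1000*S@(s["eef_pos"][:2]-C),1),"z",s["eef_pos"][2],"psi-stage",np.degrees(np.arctan2(R[1,0],R[0,0])-th).round(1),"Ftool",np.round(R.T@s["ft_force"],1))
E
python3 tab.py; python3 mark2.py .068
python3 - <<'E'
import sys; sys.path.insert(0,'.')
from h import *
c=cam("wrist"); cv2.imwrite("pics/w3.png",c[0])
import pickle; pickle.dump(c,open("w3.pkl","wb"))
E
```

```text
t 27.825 stage xy [   0.7 -169.7] z 0.12918508793417147 psi-stage -90.4 Ftool [0.2 0.1 0.1]
top (stage deg,val) [(257, 36), (259, 36), (261, 36), (263, 36), (265, 37), (267, 36), (269, 36), (271, 36), (273, 36), (275, 36), (277, 37), (285, 37), (293, 37), (297, 37)] median 42.15908
scene (stage deg,val) [(-6, 135), (-4, 126), (-2, 113), (0, 102), (1, 100), (3, 103), (5, 114), (7, 127), (9, 136), (11, 141), (151, 141), (173, 141), (175, 141), (177, 141)] median 145.46504
```

View pics/w3.png

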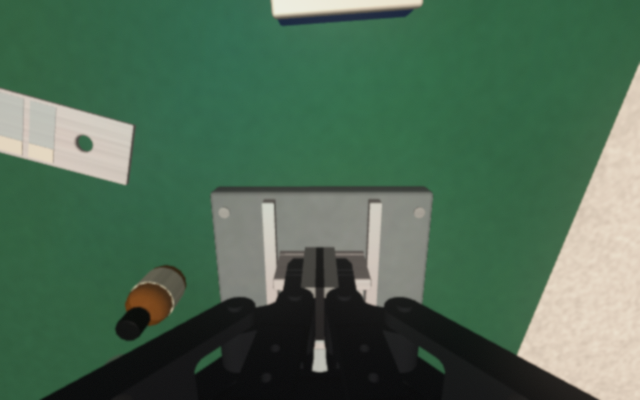

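The wrist picture shows the closed fingertips at (320,250), midway between the rails at columns 268 and 374, with the tab's top at rows 255–285 ahead. I'll descend behind it and push.

Emit:
servo_tool:
  moves:
    - {"dx":0,"dy":0,"dz":25,"roll":0}
    - {"dx":0,"dy":0,"dz":25,"roll":0}
    - {"dx":0,"dy":0,"dz":23,"roll":0}
    - {"dx":-6,"dy":0,"dz":0,"roll":0}
    - {"dx":-6,"dy":0,"dz":0,"roll":0}
    - {"dx":-5,"dy":0,"dz":0,"roll":0}
    - {"dx":-5,"dy":0,"dz":0,"roll":0}
    - {"dx":0,"dy":0,"dz":0,"roll":0}

```text
t: 28.98
eef_pos: [0.5213, -0.0766, 0.0573]
tcp_rot: [-2.408, 2.016, -0.001]
ft_force: [-0.0, -0.1, 0.1]
gripper_width: -0.0002
finger_force: 0.0
```

```bash
python3 tab.py
```

```text
t 28.975 stage xy [   1.6 -147.1] z 0.05730465048426699 psi-stage -90.2 Ftool [ 0.1  0.1 -0.1]
```

Emit:
servo_tool:
  moves:
    - {"dx":-4,"dy":0,"dz":0,"roll":0}
    - {"dx":-5,"dy":0,"dz":0,"roll":0}
    - {"dx":-5,"dy":0,"dz":0,"roll":0}
    - {"dx":-6,"dy":0,"dz":0,"roll":0}
    - {"dx":-6,"dy":0,"dz":0,"roll":0}
    - {"dx":-6,"dy":0,"dz":0,"roll":0}
    - {"dx":-6,"dy":0,"dz":0,"roll":0}
    - {"dx":0,"dy":0,"dz":0,"roll":0}

```text
t: 29.98
eef_pos: [0.5143, -0.0391, 0.0567]
tcp_rot: [-2.408, 2.017, 0.001]
ft_force: [-0.2, 0.1, -0.1]
gripper_width: -0.0003
finger_force: 0.0
```

```bash
python3 tab.py
```

```text
t 29.975 stage xy [   1.4 -108.9] z 0.05665852247329526 psi-stage -90.3 Ftool [-0.1  0.2  0.1]
```

Emit:
servo_tool:
  moves:
    - {"dx":-4,"dy":0,"dz":0,"roll":0}
    - {"dx":-4,"dy":0,"dz":0,"roll":0}
    - {"dx":-4,"dy":0,"dz":0,"roll":0}
    - {"dx":-4,"dy":0,"dz":0,"roll":0}
    - {"dx":-3,"dy":0,"dz":0,"roll":0}
    - {"dx":-3,"dy":0,"dz":0,"roll":0}
    - {"dx":-3,"dy":0,"dz":0,"roll":0}
    - {"dx":-2,"dy":0,"dz":0,"roll":0}
    - {"dx":0,"dy":0,"dz":0,"roll":0}

```text
t: 31.1
eef_pos: [0.5098, -0.0129, 0.0568]
tcp_rot: [-2.408, 2.017, -0.0]
ft_force: [-0.3, 0.3, 0.3]
gripper_width: -0.0004
finger_force: 0.0
```

```bash
python3 tab.py
```

```text
t 31.1 stage xy [  1.8 -82.3] z 0.05684953561189817 psi-stage -90.3 Ftool [-0.4  0.2 -0.3]
```

Keep going in small steps until it meets the stop.

Emit:
servo_tool:
  moves:
    - {"dx":-2,"dy":0,"dz":0,"roll":0}
    - {"dx":-2,"dy":0,"dz":0,"roll":0}
    - {"dx":-1,"dy":0,"dz":0,"roll":0}
    - {"dx":0,"dy":0,"dz":0,"roll":0}

```text
t: 31.6
eef_pos: [0.509, -0.008, 0.0569]
tcp_rot: [-2.408, 2.017, -0.0]
ft_force: [0.1, -0.5, -0.2]
gripper_width: -0.0003
finger_force: 0.1
```

```bash
python3 tab.py; python3 mark2.py .068 | grep scene
```

```text
t 31.6 stage xy [  1.8 -77.4] z 0.05685584159817534 psi-stage -90.3 Ftool [ 0.5 -0.   0.2]
scene (stage deg,val) [(-6, 134), (-4, 125), (-2, 111), (0, 101), (1, 99), (3, 102), (5, 113), (7, 126), (9, 134), (11, 140), (149, 140), (151, 139), (175, 139), (177, 139)] median 143.89873
```

Run:
```python
from h import *
a=cam("scene")[0][160:250,255:425]; cv2.imwrite("pics/s4.png",cv2.resize(a,None,fx=4.5,fy=4.5,interpolation=cv2.INTER_CUBIC))
```

```text
(no output)
```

View pics/s4.png

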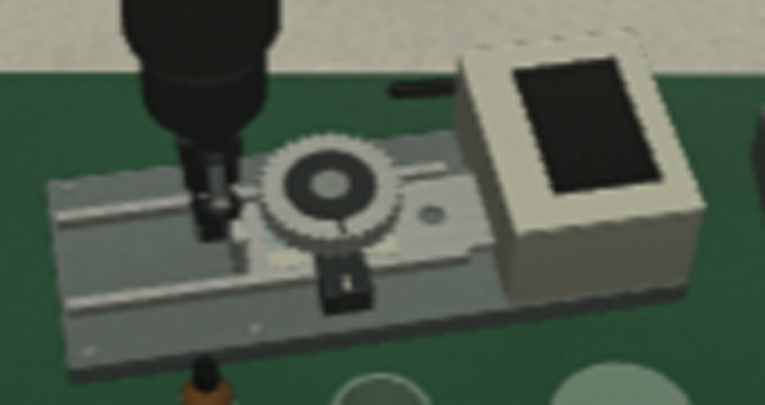

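The picture shows the carrier pushed into the mouth, with the tab at (238,215) close to the ring and the ring mark still at (345,228). I'll press on until the stop answers.

Emit:
servo_tool:
  moves:
    - {"dx":-1,"dy":0,"dz":0,"roll":0}
    - {"dx":-1,"dy":0,"dz":0,"roll":0}
    - {"dx":0,"dy":0,"dz":0,"roll":0}

```text
t: 32.12
eef_pos: [0.5085, -0.0066, 0.0568]
tcp_rot: [2.408, -2.017, 0.0]
ft_force: [1.9, -4.7, -0.6]
gripper_width: 0.0003
finger_force: 2.4
```

Emit:
servo_tool:
  moves:
    - {"dx":-1,"dy":0,"dz":0,"roll":0}
    - {"dx":0,"dy":0,"dz":0,"roll":0}

```text
t: 32.38
eef_pos: [0.5085, -0.0064, 0.057]
tcp_rot: [2.407, -2.016, 0.001]
ft_force: [2.9, -11.0, 1.2]
gripper_width: -0.0001
finger_force: 5.9
```

```bash
python3 tab.py
```

```text
t 32.375 stage xy [  1.6 -75.8] z 0.05701235058223533 psi-stage -90.3 Ftool [11.3 -0.9 -1.2]
```

The stop is met: force is rising with no travel, and the finger face is at y ≈ −65 mm, as expected. Now I'll back off and lift clear.

Emit:
servo_tool:
  moves:
    - {"dx":2,"dy":0,"dz":0,"roll":0}
    - {"dx":10,"dy":0,"dz":0,"roll":0}
    - {"dx":20,"dy":0,"dz":0,"roll":0}
    - {"dx":0,"dy":0,"dz":-40,"roll":0}
    - {"dx":0,"dy":0,"dz":-40,"roll":0}
    - {"dx":0,"dy":0,"dz":-40,"roll":0}
    - {"dx":0,"dy":0,"dz":0,"roll":0}
    - {"dx":0,"dy":0,"dz":0,"roll":0}

```text
t: 33.38
eef_pos: [0.5136, -0.0369, 0.1765]
tcp_rot: [-2.408, 2.018, 0.001]
ft_force: [0.4, 0.4, 0.5]
gripper_width: 0.0003
finger_force: 0.0
```

```bash
python3 tab.py; python3 mark2.py .068|grep scene; python3 -c "
from cell import bot
print(bot.hand_in())"
```

```text
t 33.375 stage xy [   1.1 -106.6] z 0.1764505385587657 psi-stage -90.3 Ftool [-0.3 -0.5 -0.5]
scene (stage deg,val) [(-6, 130), (-4, 121), (-2, 108), (0, 98), (1, 97), (3, 100), (5, 110), (7, 122), (9, 131), (11, 136), (149, 136), (151, 136), (175, 136), (177, 136)] median 140.29785
the job is handed in; nothing more can be done
None
```

I turned the ring two full turns (its mark is back at about 0°), pushed the carrier home until the stop resisted at about 11 N, lifted the arm clear and handed the job in at about 33 s; the hand-in returned no verdict.

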